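Eject the backup cartridge from its desk dock and rack it

ROBOT

A 6-joint arm with a two-finger parallel gripper is mounted at the origin on a cart in front of the work surface, level with it; the furniture and walls round the work are solid. World frame = base frame: x ahead of the robot, y to its left, z up, the work surface at z = 0. Lengths are in m, angles in rad, forces in N, time in s.
With the tool pointing down it reaches from about 0.35 to 0.775 m from the base axis. Payload 7.3 kg.
Tool frame: the origin (TCP) lies midway between the tips of the shut fingers; the grasp point (between the pads) lies 19 mm behind it (robot.grasp_offset is the distance from the TCP to the grasp point, in m); z points along the fingers, y is the line along which they close (so a half turn about z gives the same grasp; the last joint's range is limited). The gripper opens to 92 mm and grips with 3 to 60 N. Pads are 19 mm wide; open, the fingers measure 130 mm over their backs; the gripper's body (75 mm by 190 mm) begins 47 mm behind the grasp point.
Start: joints at [-1.443, 0.342, 1.524, -0, 1.275, -0.146], TCP at [0.142, -0.505, 0.227] pointing down, gripper open.
Joint ranges: [-2.53, 2.53], [-0.77, 2.02], [0.04, 2.7], [-1, 4.14], [0.28, 2.66], [-3.11, 3.11]. Speed limits (rad/s): [2.57, 2.57, 3.14, 3.14, 3.14, 3.14].

INTERFACE

Orientations are given as a 3x3 rotation matrix whose columns are the frame's x, y, z axes.
In Python, from station import robot, eoat, eyes, workorder gives the robot as it stands. The module is installed in compiled form; this text tells all that it offers. Calls block until the motion is done:
- robot.reach(position, orientation): joint-space move of the TCP to a pose.
- robot.movel(position, velocity=0.15, orientation=None, f_stop=None): straight line of the TCP; orientation=None keeps the orientation; velocity is the mean speed in m/s. With f_stop (N) it stops when the force on the tool has changed by that much, and returns True; else False.
- robot.movej(angles): joint-space move.
- eoat.grip(opening, effort=None): finger opening in m; effort is the grip in N (None keeps the last); returns when the fingers have stopped.
- robot.wait(seconds).
- robot.inverse_kinematics(position, orientation): joint angles nearest the present ones, or None.
- robot.observe(): the state.
- eyes.read_camera(name): name is "scene" or "top"; returns (picture, depth): 420x560x3 uint8, red, green, blue; 420x560 float32, m along the optical axis (not along the pixel's ray), 0 where there is no reading.
- eyes.camera_model(name): a dict with "fx", "fy", "cx", "cy" (pixels), "T" (4x4, takes a point from camera to world coordinates). Camera axes: x right, y down, z forward; pixel columns grow to the right and rows downward; lengths in m; the calibration is good to about 2 mm. A picture is of the moment at which its call begins. camera_model takes no time and is no camera call.
A pose or a line that the arm cannot do raises robot.MotionError and nothing moves.
- workorder.job_done(): hands the job in; it is judged then, once.
The state is a dict: "time": time; "qpos": joint angles; "qd": joint speeds; "tau": joint torques, N m; "tool_pos": TCP position; "eef_rot": TCP orientation; "wrist_force": force on the tool from outside, world axes, zero at the start; "moment": the same for the moment, N m; "opening": finger opening in m; "grasp_force": force on a finger pad.
Only numpy, scipy, OpenCV 4.12 (cv2) and the standard library are available. Lean on these libraries where they do the work, as an engineer would, in place of code of your own. Each camera call takes 0.05 s, during which the arm holds its last target. There are 200 camera calls.

TASK

Take last night's backup cartridge out of the little desk dock: the dock skids on its slick feet, so first push it back flat against the power bar screwed to the desk, then press the orange eject key in its guard well fully home so that the cartridge rises. Pull the cartridge out and lower it gently, upright, onto the floor of an empty bay of the media rack, leaving the dock against the bar, the other cartridge in its bay and the rest of the desk undisturbed.

Things in the scene. Friction and masses are not known exactly. Their poses are not given: they have to be found in the camera images.
- dock: loose cartridge dock, grey sloping front, black rear: 100 mm deep (its x), 132 wide (y), 92 high, 0.6 kg, on slick feet (slides on a push of about 2 N). Origin: centre of its underside; x points from its front to its flat back. Front: upright at x = -50 mm from the desk to 54 mm high, then a panel sloping up and back at 36 degrees to the top, which is level from x = 0 to +50 mm
- slot (a point): centre of the mouth of the upright cartridge slot in the dock's top: x = +19, y = 0, z = 92 mm in the dock's frame; 27 mm (x) by 105 mm (y), the cartridge has 2.5 mm play each side
- eject_top (a point): centre of the top face of the orange eject key, 32 mm by 56 mm (y), 14 mm down a guard well of 36 by 62 mm in the middle of the sloping panel; with the key out at x = -20, y = 0, z = 59 mm in the dock's frame. Closed fingers reach in along the key's axis (0.588, 0, -0.809) in that frame, 36 degrees from vertical; the push drives the dock back as well as down
- eject (a joint): travel of the eject key in m: 0 = out, 0.009 = fully home, 23 mm down the well. No spring: it needs 10 to 12 N along its axis and stays where it is left; a linkage lifts the cartridge 2.44 times as far, 22 mm when home. If the dock is not braced it slides away at about 4 N and the key does not move
- cartridge: black backup cartridge with a blue edge, 22 mm thick (its x), 100 wide (y), 78 high (z), 0.15 kg. Origin: centre of its lower face; axes as the dock's. It starts upright in the dock's slot, its top 2 mm below the dock's top, so it can be gripped only once ejected, when 20 mm stand out; then it lifts straight out
- power_bar: aluminium power bar with three white sockets, screwed to the desk: 45 mm deep (its x), 240 long (y), 50 high. Origin: centre of its underside; its flat front face is at x = -22.5 mm, facing the robot. A dock flat against it has its origin at x = -72.5 mm in the bar's frame and axes parallel to the bar's
- rack: grey media rack fixed to the desk, 126 mm (its x) by 128 (y). Origin: centre of its underside. Floor 6 mm high; three bays for upright cartridges, 30 mm wide (x) and 116 long (y), at x = -38 (front), 0 (middle), +38 mm (rear), between dividers 59 mm high; a racked cartridge is 84 mm high. cartridge_b is in the rear bay; the front bay leaves most room for fingers
- cartridge_b: a second black cartridge, same size, with a green edge, standing in the rack's rear bay; it stays there
- mug: orange mug to the right of the dock, 81x113x101 mm, bystander
- stapler: blue stapler, 137x34x46 mm, lying along its x, bystander
- smartphone_b: black smartphone, 148x72x8 mm, bystander
- water_bottle: clear bottle with red cap, 65 mm across, 212 mm high, bystander

How it is judged:
By the outcome, as a careful person would: the job done as asked, in the order asked, and still so for the second after the job is handed in, with the robot touching nothing.
It also fails if it takes over 67 s, if anything falls off the work surface, if the arm or the gripper's body presses on something with over 40 N, if the wrist force passes 120 N, or if a joint passes its speed limit or range.

## Working session

There is one attempt and no reset: what is moved stays moved. The work goes in short steps, each a Python script; the robot and the scene stay as the last script left them, time stands still between calls to the robot, and variables do not carry over. Pictures are saved under pics/ and viewed, at most 10 in all, crops included, and the job is handed in when it is done.

```bash
mkdir -p pics; cat > h.py <<'E'
import numpy as np, cv2
from station import robot, eoat, eyes, workorder
def snap(n):
    p,d=eyes.read_camera(n); return p,d,eyes.camera_model(n)
def cloud(d,m):
    v,u=np.mgrid[:d.shape[0],:d.shape[1]]
    P=np.stack([(u-m['cx'])/m['fx']*d,(v-m['cy'])/m['fy']*d,d],-1)
    W=P@m['T'][:3,:3].T+m['T'][:3,3]; W[d==0]=np.nan; return W
def save(n,p): cv2.imwrite('pics/'+n,cv2.cvtColor(p,cv2.COLOR_RGB2BGR))
E
python3 - <<'E'
from h import *
for n in ('top','scene'):
    p,d,m=snap(n); save(n+'0.png',p); np.save(n+'0.npy',cloud(d,m)); print(m)
E
```

```text
{'fx': 421.3548549491439, 'fy': 421.3548549491439, 'cx': 280.43776618790304, 'cy': 213.26155657809795, 'T': array([[-1.67138346e-02, -9.98443945e-01,  5.32008999e-02,
         4.70878079e-01],
       [-9.99859776e-01,  1.66349682e-02, -1.92492260e-03,
        -6.44050895e-03],
       [ 1.03693204e-03, -5.32256127e-02, -9.98581974e-01,
         1.23596437e+00],
       [ 0.00000000e+00,  0.00000000e+00,  0.00000000e+00,
         1.00000000e+00]])}
{'fx': 487.47898013615895, 'fy': 487.47898013615895, 'cx': 270.59877728132784, 'cy': 216.2431508072942, 'T': array([[-0.84780692, -0.39278412,  0.3562921 ,  0.03443416],
       [-0.5301917 ,  0.64170508, -0.55417628,  0.80333648],
       [-0.01096281, -0.6587376 , -0.75229289,  1.18052142],
       [ 0.        ,  0.        ,  0.        ,  1.        ]])}
```

View pics/top0.png

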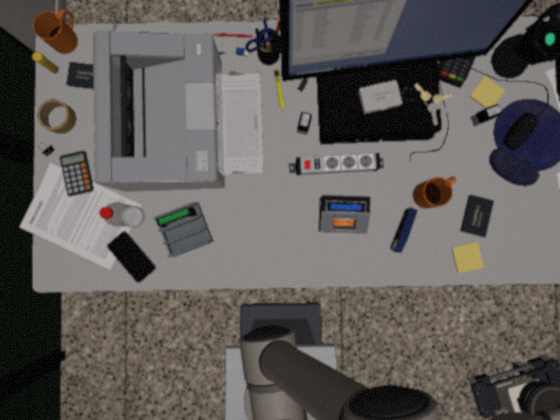

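View pics/scene0.png

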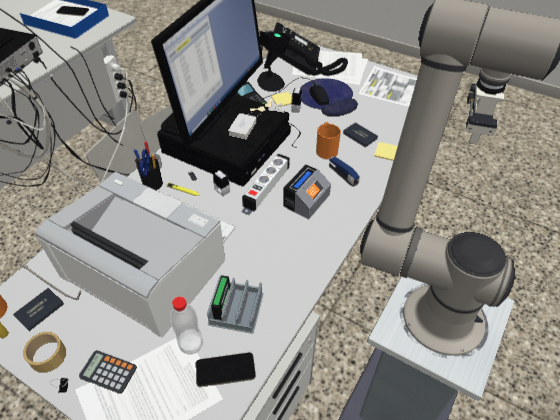

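```bash
cat > fit.py <<'E'
from h import *
def fit(W,box,z0,z1):
    u0,v0,u1,v1=box; Q=W[v0:v1,u0:u1].reshape(-1,3); Q=Q[(Q[:,2]>z0)&(Q[:,2]<z1)]
    r=cv2.minAreaRect((Q[:,:2]*1000).astype(np.float32)); return len(Q),np.median(Q[:,2]).round(4),np.round(cv2.boxPoints(r),1).tolist(),np.round(r[0],1),np.round(r[1],1),round(r[2],2)
E
python3 - <<'E'
from fit import *
W=np.load('top0.npy')
for n,b,z0,z1 in (('dock',(310,185,380,245),.084,.1),('dockall',(310,185,380,245),.02,.1),('bar',(285,140,392,180),.04,.06),('rack',(150,195,218,262),.035,.066),('rackall',(150,195,218,262),.003,.1),('cartb',(150,195,218,262),.075,.1)): print(n,*fit(W,b,z0,z1))
p=cv2.imread('pics/top0.png'); 
a=cv2.resize(p[140:260,280:400],None,fx=5,fy=5,interpolation=cv2.INTER_CUBIC)
b=cv2.resize(p[195:265,95:225],(780,420),interpolation=cv2.INTER_CUBIC)
cv2.imwrite('pics/ca.png',a);cv2.imwrite('pics/cb.png',b)
E
```

```text
dock 965 0.09 [[509.1000061035156, -250.0], [575.0, -253.1999969482422], [581.2999877929688, -122.4000015258789], [515.4000244140625, -119.19999694824219]] [ 545.2 -186.2] [131.  66.] 87.26
dockall 1833 0.0854 [[474.29998779296875, -249.60000610351562], [575.4000244140625, -254.0], [581.2000122070312, -121.4000015258789], [480.1000061035156, -117.0]] [ 527.8 -185.5] [132.7 101.2] 87.5
bar 1416 0.0497 [[647.2999877929688, -55.5], [656.4000244140625, -294.79998779296875], [746.7000122070312, -291.3999938964844], [737.5999755859375, -52.0]] [ 697.  -173.4] [ 90.4 239.5] 2.18
rack 589 0.0551 [[415.1000061035156, 307.1000061035156], [457.8999938964844, 189.89999389648438], [571.9000244140625, 231.5], [529.2000122070312, 348.70001220703125]] [493.5 269.3] [121.4 124.7] 20.03
rackall 1910 0.0322 [[400.5, 178.5], [593.4000244140625, 175.39999389648438], [596.5999755859375, 372.6000061035156], [403.70001220703125, 375.70001220703125]] [498.6 275.6] [197.2 192.9] 89.07
cartb 299 0.0824 [[500.6000061035156, 328.0], [535.4000244140625, 233.60000610351562], [557.0, 241.5], [522.2000122070312, 336.0]] [528.8 284.8] [ 23.  100.6] 20.2
```

View pics/ca.png

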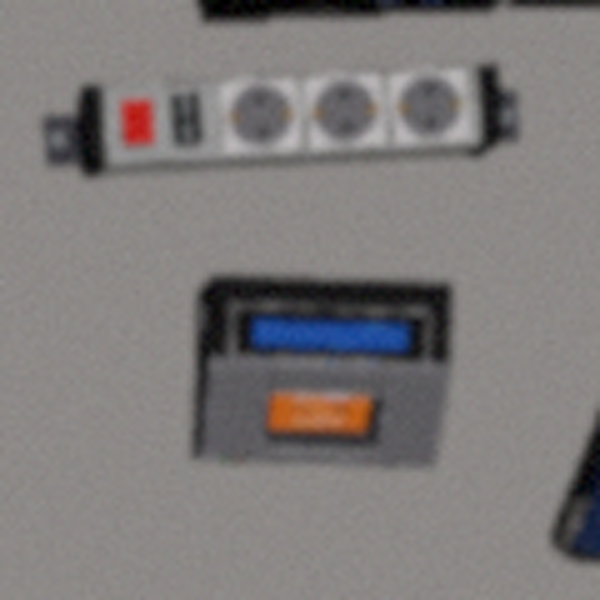

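View pics/cb.png

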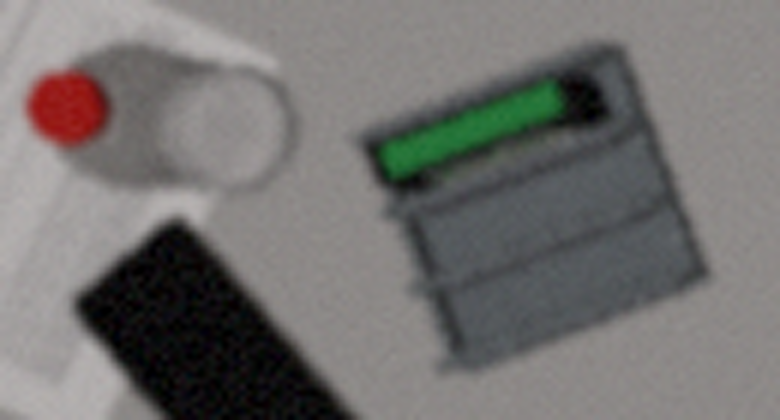

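The top crops show the dock turned slightly clockwise, about 75 mm in front of the bar (dock back edge at crop rows ~285, bar front at ~160). Rack has its front and middle bays empty and the green cartridge in the rear. Next I refine the bar fit and push.

```bash
python3 - <<'E'
from fit import *
W=np.load('top0.npy'); S=np.load('scene0.npy')
print(*fit(W,(294,150,386,180),.044,.056))
def sel(P,b,z): 
    x0,x1,y0,y1=b; Q=P.reshape(-1,3); return Q[(Q[:,0]>x0)&(Q[:,0]<x1)&(Q[:,1]>y0)&(Q[:,1]<y1)&(Q[:,2]>z[0])&(Q[:,2]<z[1])]
for n,b,z in (('bar',(.62,.712,-.31,-.04),(.044,.056)),('dock',(.46,.6,-.27,-.1),(.085,.1)),('rack',(.39,.6,.17,.36),(.05,.065)),('cartb',(.39,.6,.17,.36),(.078,.09))):
  for P in (W,S):
    q=sel(P,b,z); r=cv2.minAreaRect((q[:,:2]*1000).astype(np.float32)); print(n,len(q),np.median(q[:,2]).round(4),np.round(r[0],1),np.round(r[1],1),round(r[2],2))
o=robot.observe(); print(o['tool_pos'],o['eef_rot'].round(3) if hasattr(o['eef_rot'],'round') else o['eef_rot'],o['opening'])
E
```

```text
1303 0.0498 [[647.2999877929688, -55.5], [656.4000244140625, -294.79998779296875], [702.4000244140625, -293.0], [693.2999877929688, -53.70000076293945]] [ 674.9 -174.3] [ 46.1 239.5] 2.18
bar 1303 0.0498 [ 674.9 -174.3] [ 46.1 239.5] 2.18
bar 692 0.0505 [ 675.3 -171. ] [ 47.6 247.4] 1.84
dock 931 0.0901 [ 545.  -186.5] [130.4  65.6] 87.17
dock 573 0.0901 [ 545.1 -183.7] [137.6  66.4] 86.33
rack 428 0.0564 [493.6 269.7] [121.  123.9] 20.17
rack 472 0.058 [494.  272.7] [121.2 128.4] 19.85
cartb 290 0.0825 [528.8 285.2] [22.5 99.8] 20.31
cartb 288 0.0841 [528.5 289.7] [ 23.3 101.2] 20.9
[ 0.14193041 -0.5050868   0.22613425] [[ 0.963  0.27  -0.   ]
 [ 0.27  -0.963  0.001]
 [ 0.    -0.001 -1.   ]] 0.09174345230544886
```

```bash
cat >> h.py <<'E'
BAR=np.array([.675,-.1727]); YAW=np.radians(2.1)
def rz(a): c,s=np.cos(a),np.sin(a); return np.array([[c,-s,0],[s,c,0],[0,0,1.]])
def down(yaw): # tool y along direction yaw+90deg, z down
    return rz(yaw)@np.array([[-1,0,0],[0,1,0],[0,0,-1.]])
def best(p,R):
    """IK solution of R or its half turn, nearest now"""
    q0=robot.observe()['qpos']; c=[]
    for S in (R,R@np.diag([-1,-1,1.])):
        q=robot.inverse_kinematics(p,S)
        if q is not None: c.append((np.abs(np.array(q)-q0).max(),S))
    return min(c,key=lambda t:t[0])[1]
def B(x,y,z): # bar frame -> world
    return np.append(BAR+rz(YAW)[:2,:2]@[x,y],z)
def say(*a):
    o=robot.observe(); print(*a,'t',round(o['time'],2),'p',np.round(o['tool_pos'],4),'F',np.round(o['wrist_force'],1),'op',round(o['opening'],4),'g',np.round(o['grasp_force'],1))
E
python3 - <<'E'
from h import *
eoat.grip(0.0)
yd=-.0085  # dock centre y in bar frame (-.186 world at x~.53)
p=B(-.235,yd,.16); R=best(p,down(YAW)); print(p)
robot.reach(p,R); say()
robot.movel(B(-.235,yd,.03),.2); say()
print(robot.movel(B(-.150,yd,.03),.08,f_stop=12)); say()
print(robot.movel(B(-.120,yd,.03),.03,f_stop=12)); say()
p,d,m=snap('top'); np.save('top1.npy',cloud(d,m)); save('top1.png',p)
cv2.imwrite('pics/t1.png',cv2.resize(cv2.cvtColor(p[130:250,270:410],4),None,fx=5,fy=5,interpolation=2))
E
```

```text
[ 0.4404693  -0.18980556  0.16      ]
t 3.16 p [ 0.4404 -0.1906  0.1602] F [-0.2 -0.9  0.3] op 0.0003 g 0.0
t 3.96 p [ 0.4409 -0.1905  0.0307] F [-0.3 -0.8  0.3] op 0.0005 g 0.0
False
t 5.17 p [ 0.5257 -0.1868  0.0301] F [0.5 0.5 0.1] op 0.0002 g 0.0
True
t 5.83 p [ 0.5427 -0.1857  0.0293] F [-0.8  0.5  1. ] op 0.0004 g 0.0
```

View pics/t1.png

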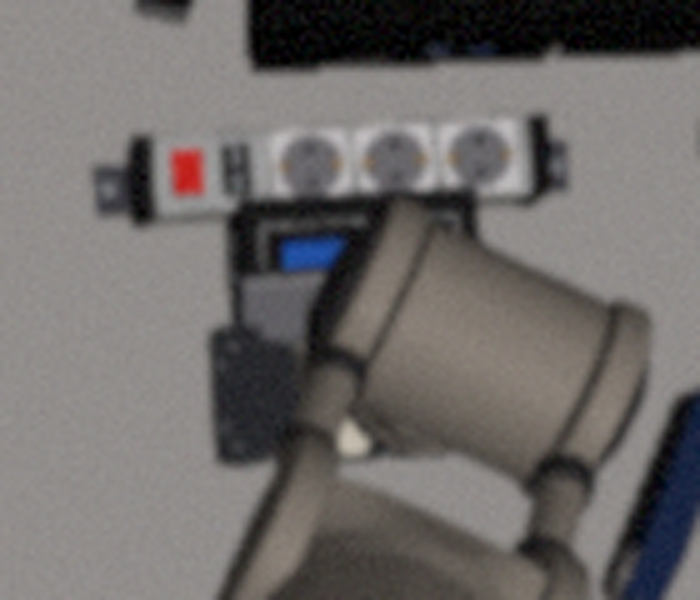

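The dock's back lies along the bar front (crop row ~200), with TCP where expected. I'll seat it once more, retract, and measure.

```bash
python3 - <<'E'
from h import *
from fit import fit
yd=-.0085
print(robot.movel(B(-.126,yd,.03),.02,f_stop=10)); say()
robot.movel(B(-.21,yd,.03),.2)
robot.movel(B(-.25,yd,.2),.3); say()
for n in('top','scene'):
    p,d,m=snap(n); W=cloud(d,m); np.save(n+'2.npy',W); save(n+'2.png',p)
    Q=W.reshape(-1,3); q=Q[(Q[:,0]>.53)&(Q[:,0]<.66)&(Q[:,1]>-.27)&(Q[:,1]<-.1)&(Q[:,2]>.085)&(Q[:,2]<.1)]
    r=cv2.minAreaRect((q[:,:2]*1000).astype(np.float32)); print(n,len(q),np.round(cv2.boxPoints(r),1).tolist(),np.round(r[0],1),np.round(r[1],1),round(r[2],2))
    hsv=cv2.cvtColor(p,cv2.COLOR_RGB2HSV)
    for c,lo,hi in(('or',(5,140,100),(18,255,255)),('blue',(105,140,80),(125,255,255))):
        k=cv2.inRange(hsv,lo,hi)>0; k&=(W[...,0]>.54)&(W[...,0]<.65)&(W[...,1]>-.26)&(W[...,1]<-.11); w=W[k]
        print(c,len(w),np.median(w,0).round(4),((w.min(0)+w.max(0))/2).round(4))
E
```

```text
True
t 6.17 p [ 0.5426 -0.1853  0.0286] F [ 0.5 -0.8  0. ] op 0.0002 g 0.0
t 7.43 p [ 0.4257 -0.19    0.1991] F [ 0.8 -0.1 -0.4] op 0.0003 g 0.0
top 930 [[585.2999877929688, -112.9000015258789], [590.4000244140625, -245.1999969482422], [656.0, -242.6999969482422], [651.0, -110.4000015258789]] [ 620.7 -177.8] [ 65.7 132.4] 2.18
or 144 [ 0.5798 -0.1801  0.0552] [ 0.5808 -0.1814  0.0506]
blue 191 [ 0.6227 -0.1762  0.0891] [ 0.6221 -0.1775  0.0888]
scene 545 [[584.7999877929688, -103.4000015258789], [585.2000122070312, -242.10000610351562], [655.4000244140625, -241.89999389648438], [654.9000244140625, -103.0999984741211]] [ 620.1 -172.6] [ 70.1 138.7] 0.19
or 82 [ 0.5839 -0.1842  0.058 ] [ 0.5834 -0.1831  0.0577]
blue 97 [ 0.6226 -0.1765  0.0902] [ 0.6233 -0.1782  0.0905]
```

```bash
python3 -c "
import cv2
p=cv2.imread('pics/top2.png');cv2.imwrite('pics/t2.png',cv2.resize(p[140:240,280:400],None,fx=6,fy=6,interpolation=2))"
```

```text
(no output)
```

View pics/t2.png

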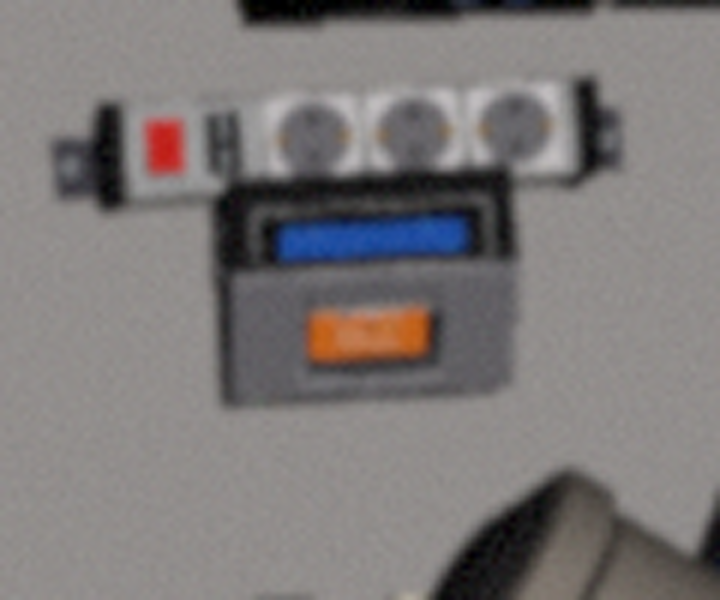

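The dock is flush with the bar, parallel to it. Now pressing the key along its axis.

```bash
cat >> h.py <<'E'
YD=-.0025
def D(x,y,z): return B(x-.0725,YD+y,z)
E
python3 - <<'E'
from h import *
a=np.array([.588,0,-.809]); y=np.array([0,1.,0]); Rk=rz(YAW)@np.stack([np.cross(y,a),y,a],1)
K=np.array([-.020,0,.059]); P=lambda s: D(*(K+a*s))
R=best(P(-.07),Rk); 
robot.reach(P(-.07),R); say()
robot.movel(P(-.008),.12,f_stop=8); say('near')
print(robot.movel(P(.006),.02,f_stop=5)); say('touch')
print(robot.movel(P(.016),.02,f_stop=26)); say('press')
o=robot.observe(); print('s',(np.array(o['tool_pos'])-P(0))@(rz(YAW)@a))
for n in('top','scene'):
    p,d,m=snap(n); W=cloud(d,m); save(n+'3.png',p); np.save(n+'3.npy',W)
    hsv=cv2.cvtColor(p,cv2.COLOR_RGB2HSV)
    k=cv2.inRange(hsv,(105,140,80),(125,255,255))>0; k&=(W[...,0]>.54)&(W[...,0]<.67)&(W[...,1]>-.26)&(W[...,1]<-.11); w=W[k]
    print(len(w),np.median(w,0).round(4) if len(w) else '')
E
```

```text
t 8.59 p [ 0.5417 -0.1799  0.1154] F [ 0.3  0.3 -0.2] op 0.0006 g 0.0
near t 9.26 p [ 0.5781 -0.1786  0.0658] F [ 0.7 -0.6 -0.5] op 0.0005 g 0.0
True
touch t 9.78 p [ 0.5836 -0.1786  0.0576] F [-0.5 -0.2 -0.5] op 0.0003 g 0.0
True
press t 10.31 p [ 0.5881 -0.1783  0.0507] F [-6.6  0.5  8.3] op -0.0 g 5.3
s 0.009938948129883754
215 [ 0.6247 -0.1782  0.111 ]
97 [ 0.6253 -0.1774  0.1121]
```

```bash
python3 - <<'E'
from h import *
for n in('top2','scene2'):
    Q=np.load(n+'.npy').reshape(-1,3); q=Q[(Q[:,0]>.67)&(Q[:,0]<.95)&(abs(Q[:,1]+.178)<.12)&(Q[:,2]>.06)]
    for lo in(.67,.70,.72,.74,.76,.78,.8,.82,.85,.9): 
        k=q[(q[:,0]>lo)&(q[:,0]<lo+.03)]; print(n,lo,len(k),k[:,2].min().round(3) if len(k) else '',k[:,2].max().round(3) if len(k) else '')
a=np.array([.588,0,-.809]); K=np.array([-.020,0,.059]); P=lambda s: D(*(K+a*s))
print(robot.movel(P(.018),.02,f_stop=28)); say('press2')
robot.movel(P(-.07),.2); say()
for z in(.2,.093):
  for S in (down(YAW+np.pi/2),down(YAW-np.pi/2)): 
    q=robot.inverse_kinematics(D(.0205,0,z),S); print(None if q is None else np.round(q,2))
  for S in (down(np.radians(20.1)+np.pi/2),down(np.radians(20.1)-np.pi/2)): 
    q=robot.inverse_kinematics([.4578,.257,z],S); print('rack',None if q is None else np.round(q,2))
E
```

```text
top2 0.67 0  
top2 0.7 0  
top2 0.72 459 0.06 0.104
top2 0.74 797 0.062 0.107
top2 0.76 780 0.06 0.107
top2 0.78 908 0.062 0.135
top2 0.8 857 0.066 0.135
top2 0.82 753 0.061 0.136
top2 0.85 2591 0.069 0.404
top2 0.9 1774 0.061 0.486
scene2 0.67 0  
scene2 0.7 0  
scene2 0.72 367 0.06 0.107
scene2 0.74 526 0.06 0.109
scene2 0.76 420 0.06 0.108
scene2 0.78 504 0.06 0.135
scene2 0.8 513 0.06 0.135
scene2 0.82 437 0.061 0.141
scene2 0.85 1464 0.063 0.412
scene2 0.9 2219 0.06 0.552
True
press2 t 10.62 p [ 0.5881 -0.1783  0.0507] F [-6.9  0.   8.3] op 0.0008 g 5.5
t 11.18 p [ 0.5417 -0.1803  0.1157] F [ 0.3 -0.1 -0.2] op 0.0006 g 0.0
[-0.4   0.59  1.19 -0.    1.36  2.71]
[-0.4   0.59  1.19 -0.    1.36 -0.43]
rack None
rack [ 0.37  0.37  1.57 -0.    1.21  0.01]
[-0.4   0.68  1.33 -0.    1.13  2.71]
[-0.4   0.68  1.33 -0.    1.13 -0.43]
rack None
rack [ 0.37  0.49  1.7  -0.    0.95  0.01]
```

```bash
python3 - <<'E'
from h import *
R=down(YAW-np.pi/2)
eoat.grip(.05,15)
robot.movel(D(-.10,0,.2),.25)
robot.reach(D(.0205,0,.17),R); say()
robot.movel(D(.0205,0,.115),.15)
print(robot.movel(D(.0205,0,.0932),.04,f_stop=6)); say('down')
for n in('top','scene'): p,d,m=snap(n); save(n+'4.png',p)
eoat.grip(.01,15); say('grip')
p,d,m=snap('scene'); save('scene4.png',p)
cv2.imwrite('pics/s4.png',cv2.resize(cv2.cvtColor(p[120:240,230:390],4),None,fx=5,fy=5,interpolation=2))
E
```

```text
t 13.43 p [ 0.6223 -0.1761  0.1678] F [-0.2 -0.1  0.4] op 0.0502 g 0.0
True
down t 14.54 p [ 0.6227 -0.1768  0.0923] F [-0.2 -0.3  4.6] op 0.0502 g 2.4
grip t 15.2 p [ 0.6229 -0.1769  0.0922] F [ 1.1 -0.4  5.4] op 0.0225 g 17.6
```

View pics/s4.png

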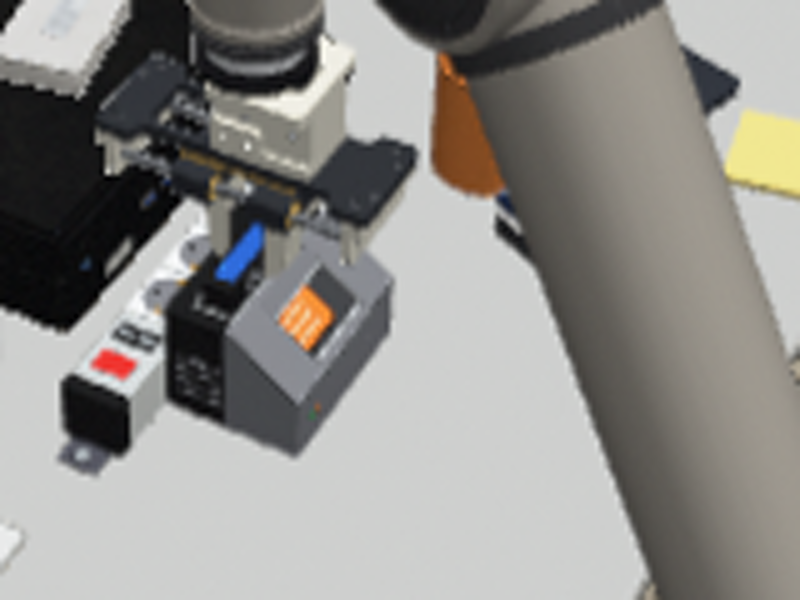

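Cartridge is between the pads (blue edge at about (240,250)), dock still at the bar. Lifting.

```bash
python3 - <<'E'
from h import *
for n in('top2','scene2'):
    Q=np.load(n+'.npy').reshape(-1,3); q=Q[(Q[:,0]>.3)&(Q[:,0]<.75)&(Q[:,1]>.05)&(Q[:,1]<.36)&(Q[:,2]>.095)]
    print(n,len(q),q[:,0].min(),np.percentile(q[:,0],2),q[:,2].max())
robot.movel(D(.0205,0,.125),.05); say('lift')
robot.movel(D(.0205,0,.26),.2); say('up')
for n in('top','scene'):
    p,d,m=snap(n); W=cloud(d,m); np.save(n+'5.npy',W); save(n+'5.png',p)
cv2.imwrite('pics/s5.png',cv2.resize(cv2.cvtColor(p[90:240,220:400],4),None,fx=4,fy=4,interpolation=2))
E
```

```text
top2 4736 0.6076247952908345 0.609164266277172 0.21372493022410377
scene2 3941 0.6040953952280878 0.6085259558598172 0.2162296805036229
lift t 16.07 p [ 0.6228 -0.177   0.1248] F [-0.1  0.2 -1.2] op 0.0217 g 15.0
up t 16.89 p [ 0.6226 -0.1769  0.2584] F [ 0.3  1.  -1. ] op 0.0221 g 15.0
```

View pics/s5.png

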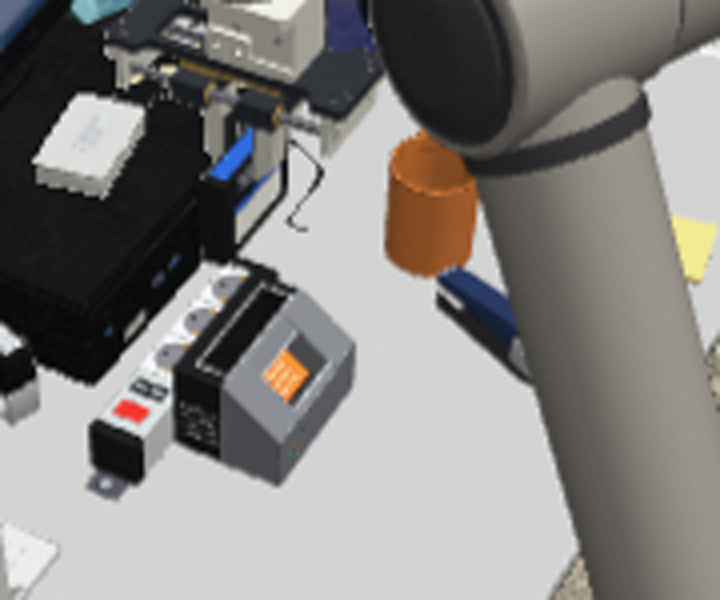

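Cartridge is out and upright in the gripper; dock stays at the bar. On to the front bay.

```bash
cat >> h.py <<'E'
YR=np.radians(20.1); RACK=np.array([.4938,.2710])
def K(x,y,z): return np.append(RACK+rz(YR)[:2,:2]@[x,y],z)
E
python3 - <<'E'
from h import *
R=down(YR-np.pi/2)
robot.reach(np.array([.50,.05,.27]),down(np.radians(11)-np.pi/2))
robot.reach(K(-.038,0,.2),R); say()
robot.movel(K(-.038,0,.132),.12); say()
for n in('top','scene'):
    p,d,m=snap(n); W=cloud(d,m); np.save(n+'6.npy',W); save(n+'6.png',p)
cv2.imwrite('pics/s6.png',cv2.resize(cv2.cvtColor(p[230:350,150:310],4),None,fx=5,fy=5,interpolation=2))
E
```

```text
t 18.89 p [0.4592 0.2569 0.2002] F [-0.1  0.7 -1.7] op 0.0221 g 15.0
t 19.61 p [0.4589 0.2577 0.1328] F [ 0.2  0.7 -1.2] op 0.022 g 15.0
```

View pics/s6.png

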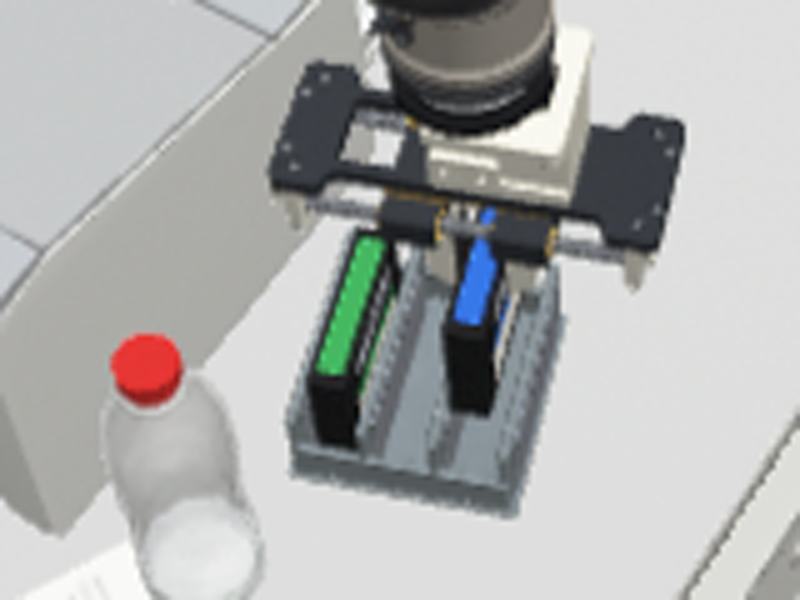

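Cartridge hangs over the front bay, blue edge parallel to the bay walls. Lowering gently with a force stop.

```bash
python3 - <<'E'
from h import *
W=np.load('scene6.npy'); p=cv2.imread('pics/scene6.png'); hsv=cv2.cvtColor(p,cv2.COLOR_BGR2HSV)
for lo,hi in(((105,140,80),(125,255,255)),((45,100,60),(80,255,255))):
    k=cv2.inRange(hsv,lo,hi)>0; k&=(abs(W[...,0]-.49)<.1)&(abs(W[...,1]-.27)<.1); w=W[k]; print(len(w),((np.median(w,0)[:2]-RACK)@rz(YR)[:2,:2]).round(4),np.median(w[:,2]))
s=robot.movel(K(-.038,0,.075),.05,f_stop=4); say(s)
if not s: s=robot.movel(K(-.038,0,.060),.012,f_stop=3); say(s)
E
```

```text
109 [-0.0376  0.019 ] 0.15325165580634437
186 [0.0387 0.0032] 0.08448158557791574
False t 21.0 p [0.4584 0.258  0.0753] F [-0.8 -0.2 -1.9] op 0.0219 g 15.0
True t 21.87 p [0.4583 0.258  0.0642] F [-0.4  0.2  4.5] op 0.0217 g 15.0
```

```bash
python3 - <<'E'
from h import *
eoat.grip(.045); say()
robot.movel(K(-.038,0,.13),.08); robot.movel(K(-.038,0,.25),.25)
robot.reach(np.array([.42,.0,.30]),down(-np.pi/2)); robot.wait(.3); say()
for n in('top','scene'):
    p,d,m=snap(n); W=cloud(d,m); save(n+'7.png',p); hsv=cv2.cvtColor(p,cv2.COLOR_RGB2HSV)
    for lo,hi in(((105,140,80),(125,255,255)),((45,100,60),(80,255,255))):
        k=cv2.inRange(hsv,lo,hi)>0; k&=(abs(W[...,0]-.49)<.1)&(abs(W[...,1]-.27)<.1); w=W[k]; print(n,len(w),((np.median(w,0)[:2]-RACK)@rz(YR)[:2,:2]).round(4),np.percentile(w[:,2],[5,50,95]).round(4))
    Q=W.reshape(-1,3); q=Q[(Q[:,0]>.53)&(Q[:,0]<.67)&(Q[:,1]>-.27)&(Q[:,1]<-.1)&(Q[:,2]>.085)&(Q[:,2]<.1)]
    if len(q): r=cv2.minAreaRect((q[:,:2]*1000).astype(np.float32)); print('dock',len(q),np.round(r[0],1),np.round(r[1],1),round(r[2],2))
cv2.imwrite('pics/s7.png',cv2.resize(cv2.cvtColor(p[100:380,150:400],4),None,fx=2.1,fy=2.1,interpolation=2))
E
```

```text
t 22.48 p [0.4575 0.2577 0.0635] F [ 0.2 -0.6  0.4] op 0.0448 g 0.0
t 25.43 p [0.4201 0.0007 0.2998] F [-0.1  0.2 -0.5] op 0.0448 g 0.0
top 208 [-0.0384 -0.0014] [0.0785 0.0828 0.0859]
top 204 [0.0386 0.0016] [0.0791 0.0825 0.086 ]
dock 663 [ 619.6 -177.5] [ 64.5 132.6] 2.04
scene 176 [-0.0373  0.0009] [0.0798 0.0841 0.0884]
scene 185 [0.0385 0.0034] [0.0555 0.084  0.0886]
dock 367 [ 620.  -174.8] [ 66.4 139.2] 2.18
```

View pics/s7.png

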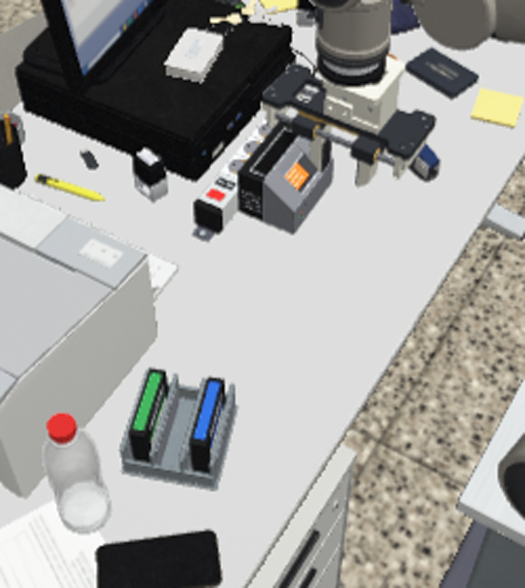

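Blue cartridge stands upright in the front bay (~(208,410)), green one in its place, dock at the bar. The arm partly hides the dock, so I move away and recheck its back edge.

```bash
python3 - <<'E'
from h import *
robot.reach(np.array([.36,-.10,.32]),down(-np.pi/2)); robot.wait(.2); say()
C=rz(YAW)[:2,:2]
for n in('top','scene'):
    p,d,m=snap(n); W=cloud(d,m); np.save(n+'8.npy',W); save(n+'8.png',p)
    for V,t in((np.load(n+'2.npy'),'old'),(W,'new')):
        Q=V.reshape(-1,3); L=(Q[:,:2]-BAR)@C
        k=(abs(L[:,1]-YD)<.06)&(L[:,0]>-.15)&(L[:,0]<.0)&(Q[:,2]>.085)&(Q[:,2]<.1)
        b=[np.percentile(L[k&(abs(L[:,1]-YD-c)<.012),0],96).round(4) for c in(-.045,0,.045)]
        f=(abs(L[:,1]-YD)<.06)&(L[:,0]>-.125)&(L[:,0]<-.08)&(Q[:,2]>.058)&(Q[:,2]<.085)&(abs(L[:,1]-YD)>.035)
        off=np.median(Q[f,2]-(.054+.7265*(L[f,0]+.1225))) # slope height offset -> x shift
        print(n,t,k.sum(),'back',b,'slope n',f.sum(),'xshift mm',(-off/.7265*1000).round(2))
E
```

```text
t 26.27 p [ 0.3604 -0.0993  0.3197] F [-0.1  0.2 -0.1] op 0.0452 g 0.0
top old 837 back [np.float64(-0.0247), np.float64(-0.0248), np.float64(-0.0251)] slope n 241 xshift mm -0.5
top new 574 back [np.float64(-0.0245), np.float64(-0.0245), np.float64(-0.0253)] slope n 244 xshift mm -1.72
scene old 475 back [np.float64(-0.024), np.float64(-0.0255), np.float64(-0.0247)] slope n 150 xshift mm -0.89
scene new 345 back [np.float64(-0.0259), np.float64(-0.0249), np.float64(-0.0248)] slope n 153 xshift mm -2.61
```

The panel's slope reads 1–1.5 mm further from the bar in both cameras, so I reseat the dock with a gentle push.

```bash
python3 - <<'E'
from h import *
eoat.grip(0.0)
p=D(-.16,0,.16); robot.reach(p,best(p,down(YAW)))
robot.movel(D(-.16,0,.03),.2); robot.movel(D(-.068,0,.03),.1,f_stop=8); say()
print(robot.movel(D(-.050,0,.03),.015,f_stop=8)); say()
robot.movel(D(-.13,0,.03),.15); robot.movel(D(-.17,0,.2),.25)
robot.reach(np.array([.36,-.10,.32]),down(-np.pi/2)); robot.wait(.2); say()
C=rz(YAW)[:2,:2]
for n in('top','scene'):
    p,d,m=snap(n); V=cloud(d,m); Q=V.reshape(-1,3); L=(Q[:,:2]-BAR)@C
    f=(abs(L[:,1]-YD)<.06)&(L[:,0]>-.125)&(L[:,0]<-.08)&(Q[:,2]>.058)&(Q[:,2]<.085)&(abs(L[:,1]-YD)>.035)
    print(n,f.sum(),(-np.median(Q[f,2]-(.054+.7265*(L[f,0]+.1225)))/.7265*1000).round(2))
    for s in(1,-1):
        g=f&(L[:,1]*s>YD*s); print(s,(-np.median(Q[g,2]-(.054+.7265*(L[g,0]+.1225)))/.7265*1000).round(2))
E
```

```text
t 30.39 p [ 0.5341 -0.1802  0.03  ] F [-0.4  0.3  0.1] op 0.0 g 0.0
True
t 31.1 p [ 0.5424 -0.1797  0.0293] F [ 0.  -0.6  0.5] op 0.0001 g 0.0
t 34.06 p [ 0.36   -0.1001  0.3195] F [ 0.5 -0.2 -0.3] op 0.0006 g 0.0
top 242 -0.9
1 -0.86
-1 -1.16
scene 150 -0.72
1 -1.13
-1 -0.49
```

Both cameras read the dock as seated again, within noise of the first push. Handing in.

```bash
python3 -c "
from h import *
print(workorder.job_done())"
```

```text
the job is handed in; nothing more can be done
None
```

I handed the job in at about 34 s. The blue cartridge stands upright in the rack's front bay, and the key was pressed fully home. The dock had slipped about 1.5 mm off the bar by the time the cartridge was racked, so I pushed it flat again. The other cartridge is still in its rear bay, and I saw nothing else on the desk disturbed.

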